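Put the waveguide pieces back on their own stands

ROBOT

A 6-joint arm with a two-finger parallel gripper is mounted at the origin on a cart in front of the work surface, level with it; the furniture and walls round the work are solid. World frame = base frame: x ahead of the robot, y to its left, z up, the work surface at z = 0. Lengths are in m, angles in rad, forces in N, time in s.
With the tool pointing down it reaches from about 0.35 to 0.775 m from the base axis. Payload 5.5 kg.
Tool frame: the origin (TCP) lies at the very end of the fingers, on their centre line; the grasp point (between the pads) lies 19 mm behind it; z points along the fingers, y is the line along which they close (so a half turn about z gives the same grasp; the last joint's range is limited). The gripper opens to 85 mm and grips with 20 to 120 N. Pads are 22 mm wide; open, the fingers measure 114 mm over their backs; the gripper's body (76 mm by 85 mm) begins 54 mm behind the grasp point. The pads swing forward as they close: fully open they stand 13 mm farther back than shut.
Start: joints at [-1.327, 0.313, 0.046, 1.304, 0, 1.431], TCP at [0.215, -0.533, 0.231] pointing down, gripper open.
Joint ranges: [-2.76, 2.76], [-0.86, 1.69], [-1.03, 1.26], [-2.2, 2.34], [-1.47, 1.5], [-3.14, 3.14]. Speed limits (rad/s): [2.57, 2.57, 3.14, 3.14, 3.14, 3.14].

INTERFACE

Orientations are given as a unit quaternion [w, x, y, z].
In Python, from workcell import env, viewer, nets gives the robot as it stands. The module is installed in compiled form; this text tells all that it offers.
- The arm moves only by the tool jog_arm, called after "Emit:" as name([rows], argument=value, ...), one row to a line, values as JSON. Schema: {"type":"object","properties":{"rows":{"type":"array","items":{"type":"array","prefixItems":[{"type":"array","items":{"type":"number"},"minItems":3,"maxItems":3},{"type":"array","items":{"type":"number"},"minItems":3,"maxItems":3}],"minItems":2,"maxItems":2},"minItems":1,"maxItems":8},"jaw":{"type":"number"},"clamp_n":{"type":"number"},"only":{"type":"string"},"quiet":{"type":"boolean"},"lines":{"type":"string"}},"required":["rows"],"additionalProperties":false}. rows is a list of rows, 1 to 8 of them, each written [[dx, dy, dz], [rx, ry, rz]]: dx, dy, dz in a scale on which 1.0 is 750 mm, then a rotation vector rx, ry, rz in shares of pi/2 rad (1.0 is pi/2 rad); each row is the pose to reach, as a shift and turn from the pose commanded when the call began, along the tool's axes at that moment; what a row does not reach only later rows make up. A row lasts 1/8 s, in which the tool goes at most 0.0625 m and 0.188 rad, less where a joint would pass 70% of its speed; a pose out of reach is approached as far as the arm can. jaw is the finger opening in m, set as the call begins (left out keeps the last). The fingers move at their own pace and stop on an object; clamp_n is the grip in N (left out, the last holds). Time passes only in rows, so rows that do not move let the fingers close. The tool returns the time, the measured TCP pose, the force, the opening and the grip force at its end. only (a regular expression) keeps the lines of the reply that match it, lines (a string "A,B") keeps lines A to B, and quiet returns only ok. A shift or turn number past 1, either way, is cut back to 1. Input that does not fit is refused with a message, and nothing moves.
- env.get_state(): the state, without advancing time (a new reading comes with each control period).
- viewer.read_camera(name): name is "side" or "top"; returns a dict with "image" (384x512x3 uint8, red, green, blue), "K" (3x3 intrinsics, pixels), "R" (3x3) and "t" (3): a world point X has camera coordinates R X + t. Camera axes: x right, y down, z forward; pixel columns grow to the right and rows downward; lengths in m; the calibration is good to about 2 mm. A picture is of the moment at which its call begins. There is no depth.
- env.hand_in(): hands the job in; it is judged then, once.
Trained networks look in a picture, given as the dict that the camera call returned (one of the last four; its "shot" number tells which), for a name from the list of things; names that differ only in an ending like _2 or _b are one class to them, and where a whole thing is asked for, a point or a joint stands for the part that bears it (a point fixed in the world has none). Each returns a list of dicts, best first, with "confidence" (0 to 1); they miss things now and then, are a little off and sometimes report something else, mostly with a low value. They report only what shows in the picture. A call takes as long as a camera call. They do not tell look-alikes from the thing itself.
- nets.outline_of(label, picture): "region" (384x512 bool, what is visible of it) and "box" ([left, top, right, bottom] in pixels, round what is visible of it).
The state is a dict: "clock": time; "joint_pos": joint angles; "qvel": joint speeds; "tau": joint torques, N m; "tcp_pos": TCP position; "orientation": TCP orientation; "wrist_force": force on the tool from outside, world axes, zero at the start; "ft_torque": the same for the moment, N m; "finger_gap": finger opening in m; "grip_force": force on a finger pad.
Only numpy, scipy, OpenCV 4.12 (cv2) and the standard library are available. Lean on these libraries where they do the work, as an engineer would, in place of code of your own. Each camera call takes 0.05 s, during which the arm holds its last target. There are 200 camera calls.

TASK

The two waveguides and the horn antenna have been put back on each other's stands. Put them right: the shortest piece belongs on the stand with one stud, the middle one on the stand with two studs and the tallest on the stand with three studs, each standing upright in the middle of the rubber pad. Use the plain stand without studs or free worktop to set a piece aside; never let a piece topple, and leave the tape roll, the blue box and the torque wrench where they are.

Things in the scene. Friction and masses are not known exactly. Their poses are not given: they have to be found in the camera images.
- short_waveguide: the shortest piece: white waveguide section, 54 mm high, loose, 0.07 to 0.12 kg, standing upright on one of the stands; square flanges 34 x 34 mm at the bottom and top (46 to 52 mm, then small screw heads), joined by a tube 10 mm (x) by 18 mm (y). Origin: centre of the underside; x and y square to the flange sides, z up. Best gripped from above by two facing sides of the top flange
- long_waveguide: the middle piece: light grey-white waveguide section, 107 mm high, loose, 0.13 to 0.22 kg, standing upright on one of the stands; square flanges 42 x 42 mm at the bottom and top (99 to 105 mm), joined by a tube 14 mm (x) by 26 mm (y). Origin: centre of the underside; x and y square to the flange sides, z up. Best gripped from above by two facing sides of the top flange
- horn: the tallest piece: black pyramidal horn antenna, 147 mm high, loose, 0.12 to 0.19 kg, upright on its 46 (x) x 50 (y) mm mouth on a stand; collar 32 x 38 mm at 85-90 mm, neck 16 x 22 to 111 mm, square flange 28 x 28 at 111-123 mm, neck, top flange 24 x 24 at 140-145 mm. Origin: centre of the underside; x, y square to its sides, z up. Grip from above by the sides of the 28 mm flange
- stand_one: stand for the shortest piece: has one dark steel stud (14 mm across, 6 mm high, 51 mm from the pad's middle on the -x side). Fixed aluminium plate, 8 mm thick (x from -66 to +42 mm, y +-42 mm), with a black rubber pad, 70 x 70 mm, its top 10 mm above the worktop; origin under the middle of the pad at worktop height, z up
- stand_two: stand for the middle piece: has two dark steel studs (14 mm across, 6 mm high, 51 mm from the pad's middle on the -x side, 24 mm apart). Fixed aluminium plate, 8 mm thick (x from -66 to +42 mm, y +-42 mm), with a black rubber pad, 70 x 70 mm, its top 10 mm above the worktop; origin under the middle of the pad at worktop height, z up
- stand_three: stand for the tallest piece: has three dark steel studs (14 mm across, 6 mm high, 51 mm from the pad's middle on the -x side, 24 mm apart). Fixed aluminium plate, 8 mm thick (x from -66 to +42 mm, y +-42 mm), with a black rubber pad, 70 x 70 mm, its top 10 mm above the worktop; origin under the middle of the pad at worktop height, z up
- stand_plain: spare stand without studs, empty at the start, free for setting a piece aside. Fixed aluminium plate, 8 mm thick (x from -66 to +42 mm, y +-42 mm), with a black rubber pad, 70 x 70 mm, its top 10 mm above the worktop; origin under the middle of the pad at worktop height, z up
- tape_roll: bystander: yellow roll of tape lying flat, 64 x 66 x 19 mm, loose; origin at the centre of its underside. To be left alone
- blue_box: bystander: small closed blue box, 56 x 80 x 47 mm, loose; origin at the centre of its underside. To be left alone
- torque_wrench: bystander: small steel torque wrench lying flat, 20 x 139 x 14 mm, its length along its y, loose; origin at the centre of its underside. To be left alone
Things that resemble listed ones, but are neither listed nor needed, are in the scene too. What is shaped like the long_waveguide but pink is not meant.

How it is judged:
By the outcome, as a careful person would: the job done as asked, in the order asked, and still so for the second after the job is handed in, with the robot touching nothing.
It also fails if it takes over 112 s, if anything falls off the work surface, if the arm or the gripper's body presses on something with over 40 N, if the wrist force passes 120 N, or if a joint passes its speed limit or range.

## Working session

There is one attempt and no reset: what is moved stays moved. The work goes in short steps, Python scripts to look and compute and a tool call to move; the robot and the scene stay as the last step left them, time stands still between calls to the robot, and variables do not carry over. Pictures are saved under pics/ and viewed, at most 14 in all, crops included, and the job is handed in when it is done.

```bash
mkdir -p pics; cat > h.py <<'E'
import numpy as np, cv2
from workcell import env, viewer, nets
def shot(cam,name=None,crop=None,scale=1):
    p=viewer.read_camera(cam)
    if name:
        im=p["image"][:,:,::-1]
        if crop: l,t,r,b=crop; im=im[t:b,l:r]
        if scale!=1: im=cv2.resize(im,None,fx=scale,fy=scale,interpolation=cv2.INTER_CUBIC)
        cv2.imwrite("pics/"+name,im)
    return p
def ray(p,uv):
    d=p["R"].T@np.linalg.inv(p["K"])@np.array([uv[0],uv[1],1.]); c=-p["R"].T@p["t"]
    return c,d/np.linalg.norm(d)
def onz(p,uv,z):
    c,d=ray(p,uv); return c+d*(z-c[2])/d[2]
def proj(p,X):
    X=np.atleast_2d(X); q=(p["K"]@(p["R"]@X.T+p["t"][:,None])).T; return q[:,:2]/q[:,2:]
E
python3 - <<'E'
from h import *
s=env.get_state(); print(s)
T=shot("top","t1.png",scale=1.5); S=shot("side","s1.png",scale=1.5)
for n,p in(("top",T),("side",S)):
    print(n,(-p["R"].T@p["t"]).round(3),p["R"].round(3).tolist(),p["K"][0,0])
    for k in "short_waveguide long_waveguide horn stand_one stand_two stand_three stand_plain tape_roll blue_box torque_wrench".split():
        print(k,[(round(r["confidence"],2),np.round(r["box"]).astype(int).tolist()) for r in nets.outline_of(k,p)])
E
```

```text
{'clock': 0.0, 'joint_pos': array([-1.32659664e+00,  3.13992973e-01,  4.50123186e-02,  1.30359162e+00,
       -1.22720678e-05,  1.43122791e+00]), 'qvel': array([ 9.03194263e-04, -1.13970783e-03,  1.12090013e-03,  3.96055551e-04,
        1.21418147e-04,  9.93094813e-05]), 'tau': array([ 8.10461061e-04, -4.80630970e+01,  2.98531741e+01,  1.95299461e-02,
       -4.31033342e-07,  1.18394271e-05]), 'tcp_pos': array([ 0.21517431, -0.53269131,  0.23042672]), 'orientation': array([-8.86440053e-04,  9.81646285e-01,  1.90708634e-01, -5.25614677e-05]), 'wrist_force': array([-0.14984708,  0.36130113,  0.14483917]), 'ft_torque': array([-0.02781225,  0.03906533,  0.07543714]), 'grip_force': 0.0, 'finger_gap': 0.08534870554500534}
top [0.485 0.019 0.906] [[-0.004, -1.0, 0.021], [-0.999, 0.002, -0.053], [0.053, -0.021, -0.998]] 369.4290088891428
short_waveguide [(0.85, [178, 151, 195, 165])]
long_waveguide [(0.95, [276, 138, 295, 163]), (0.71, [316, 162, 344, 187])]
horn [(0.73, [362, 221, 403, 245])]
stand_one []
stand_two [(0.66, [171, 146, 208, 185])]
stand_three [(0.93, [260, 138, 302, 182])]
stand_plain [(0.55, [232, 211, 271, 254]), (0.29, [177, 147, 195, 169])]
tape_roll [(0.97, [360, 157, 394, 183])]
blue_box [(0.61, [131, 220, 170, 252])]
torque_wrench [(0.89, [289, 212, 341, 225])]
side [ 0.488 -0.738  0.637] [[0.999, -0.047, 0.022], [-0.012, -0.627, -0.779], [0.05, 0.778, -0.627]] 390.28916262567896
short_waveguide [(0.71, [267, 140, 284, 162]), (0.21, [187, 181, 230, 204])]
long_waveguide [(0.63, [261, 200, 287, 252])]
horn [(0.73, [190, 229, 213, 298])]
stand_one [(0.6, [280, 169, 300, 218]), (0.57, [167, 265, 235, 314])]
stand_two [(0.74, [250, 149, 289, 167]), (0.23, [271, 276, 302, 306])]
stand_three []
stand_plain [(0.96, [188, 184, 231, 208])]
tape_roll [(0.74, [273, 278, 304, 304])]
blue_box [(0.95, [194, 123, 222, 150])]
torque_wrench [(0.64, [268, 274, 304, 308])]
```

View pics/t1.png

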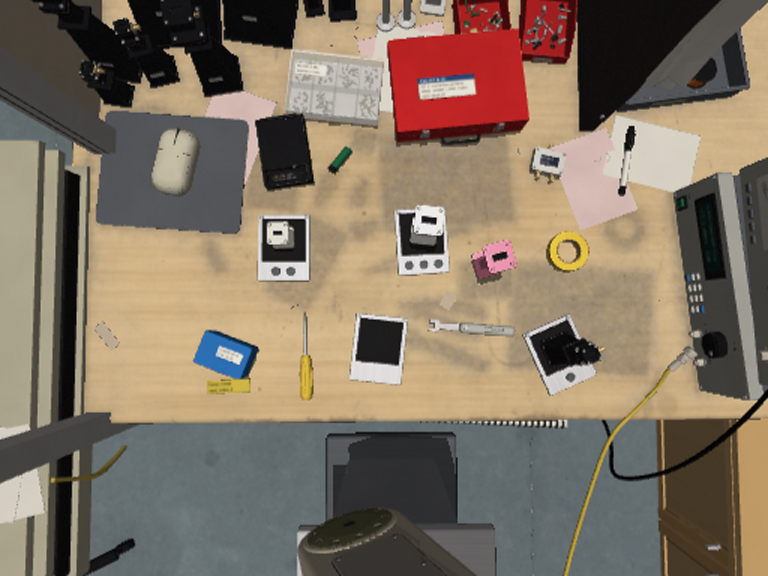

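View pics/s1.png

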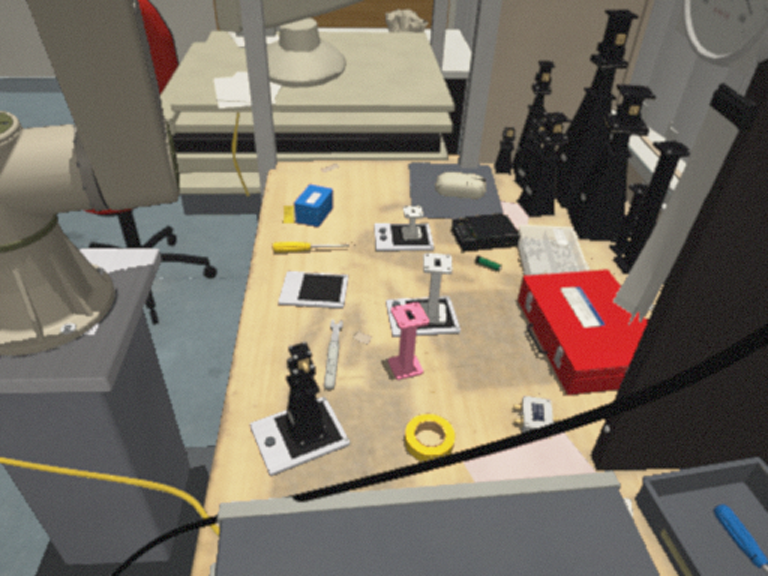

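The scene as I read it, in picture pixels:
- **Top view:** the short white waveguide is on the two-stud stand (284,247). The long one is on the three-stud stand (425,240). The black horn is on the one-stud stand (560,353), and the plain stand is empty at (380,348).
- **Possible mix-ups:** the pink waveguide (493,260) looks like the long one. There is a small connector box at (547,162), and black horns in the background at the top left. I choose the pieces standing on the stands.

Next, close crops.

```bash
python3 - <<'E'
from h import *
C={"top":[(189,165),(281,160),(253,232),(375,235)],"side":[(269,152),(283,195),(210,193),(200,265)]}
for cam in C:
    im=shot(cam)["image"][:,:,::-1]; ts=[]
    for i,(u,v) in enumerate(C[cam]):
        w,h=(40,30)
        c=im[v-h:v+h,u-w:u+w]
        c=cv2.resize(c,None,fx=5,fy=5,interpolation=cv2.INTER_CUBIC)
        for k in range(0,80,10): cv2.line(c,(k*5,0),(k*5,4),(0,0,255),1); cv2.putText(c,str(u-w+k),(k*5,14),0,.35,(0,0,255),1)
        for k in range(0,60,10): cv2.line(c,(0,k*5),(4,k*5),(0,0,255),1); cv2.putText(c,str(v-h+k),(5,k*5+4),0,.35,(0,0,255),1)
        ts.append(c)
    cv2.imwrite(f"pics/c_{cam}.png",np.vstack([np.hstack(ts[:2]),np.hstack(ts[2:])]))
E
```

```text
(no output)
```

View pics/c_top.png

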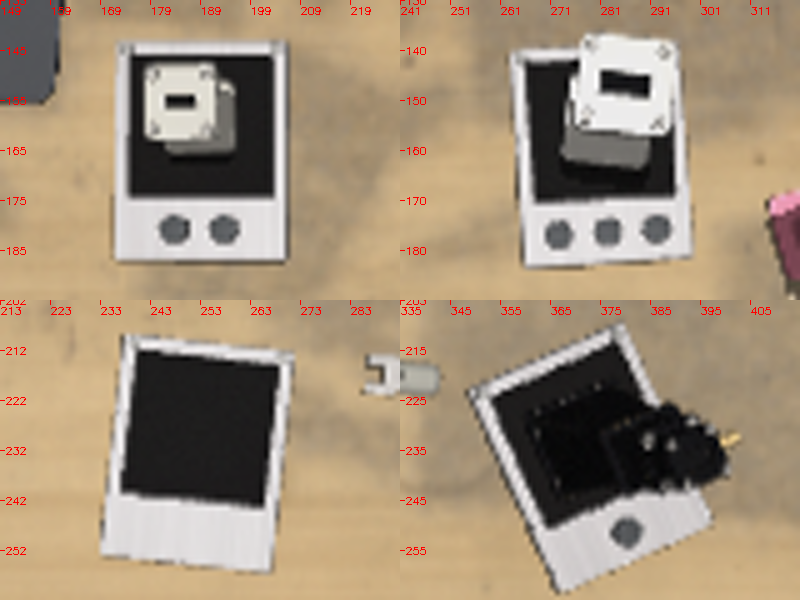

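View pics/c_side.png

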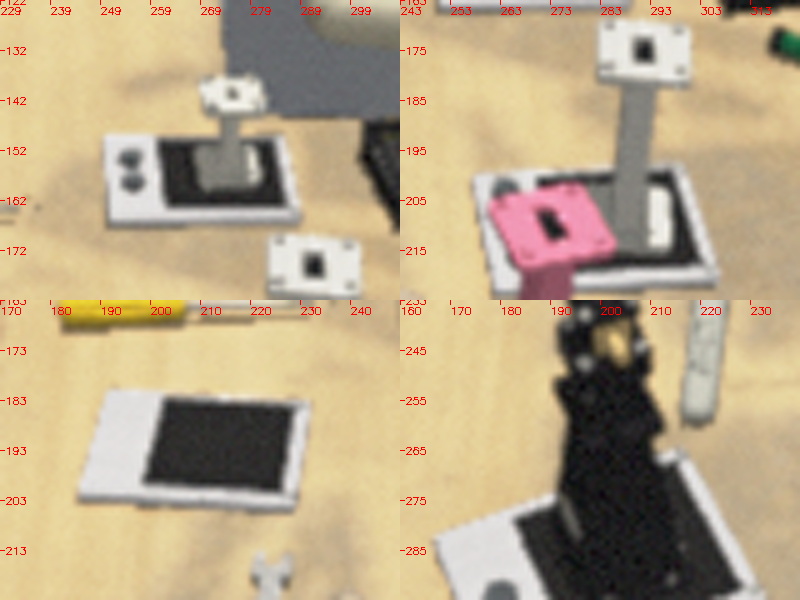

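```bash
python3 - <<'E'
from h import *
ts=[]
for cam,(u,v,w,h) in {"top":(380,230,28,30),"side":(203,263,28,42)}.items():
    ims=np.mean([shot(cam)["image"][:,:,::-1].astype(float) for _ in range(6)],0)
    im=(255*np.clip(ims/120,0,1)**.6).astype(np.uint8)
    c=cv2.resize(im[v-h:v+h,u-w:u+w],None,fx=7,fy=7,interpolation=cv2.INTER_CUBIC)
    for k in range(0,2*w,8): cv2.putText(c,str(u-w+k),(k*7,10),0,.35,(0,0,255),1);cv2.line(c,(k*7,0),(k*7,4),(0,0,255),1)
    for k in range(0,2*h,8): cv2.putText(c,str(v-h+k),(5,k*7+4),0,.35,(0,0,255),1);cv2.line(c,(0,k*7),(4,k*7),(0,0,255),1)
    ts.append(cv2.copyMakeBorder(c,0,588-c.shape[0],0,0,cv2.BORDER_CONSTANT))
cv2.imwrite("pics/horn.png",np.hstack(ts))
E
```

```text
(no output)
```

View pics/horn.png

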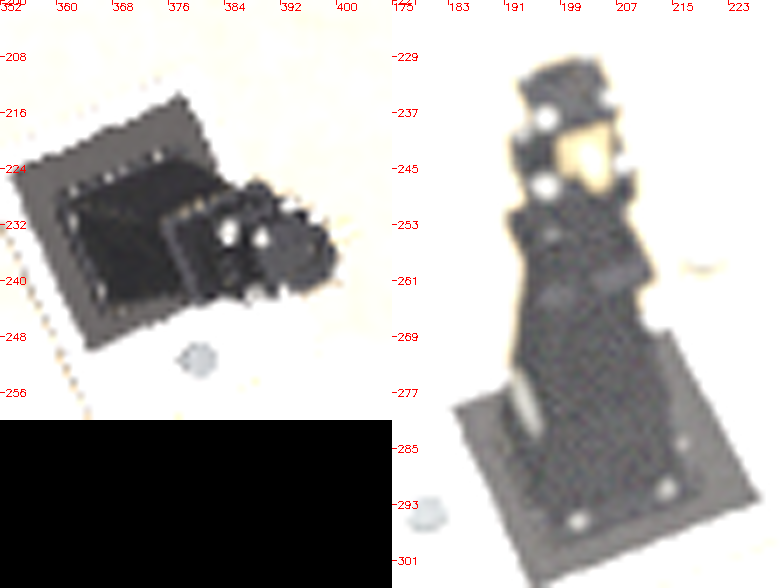

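The brightened crop shows the horn plainly. In the top view its mouth corners are at (57,192) and (100,308), and its top flange centre is about (298,258). In the side view the top flange is at about (563,90).

```bash
cat > fit.py <<'E'
from h import *
from scipy.optimize import least_squares
T=shot("top");S=shot("side")
def px(o,pts,s=5): return np.array([[o[0]+(a+.5)/s-.5,o[1]+(b+.5)/s-.5] for a,b in pts])
def loc(p,L): c,s=np.cos(p[3]),np.sin(p[3]); L=np.array(L,float)/1000; return np.c_[p[0]+c*L[:,0]-s*L[:,1],p[1]+s*L[:,0]+c*L[:,1],p[2]+L[:,2]]
def fit(name,obs,freez=True,z0=0.):
    def pose(p): return p if freez else np.r_[p[:2],z0,p[2]]
    f=lambda p:np.concatenate([(proj(P,loc(pose(p),L))-uv).ravel() for P,L,uv in obs])
    x0=[.5,0,z0,0] if freez else [.5,0,0]
    r=least_squares(f,x0,loss="soft_l1"); p=pose(r.x)
    print(name,"xyz",p[:3].round(4),"yaw",round(p[3],3),"resid",f(r.x).round(1).reshape(-1,2).tolist()); return p
pl=lambda z=8:[(42,42,z),(42,-42,z),(-66,-42,z),(-66,42,z)]
pd=lambda z=10:[(35,35,z),(35,-35,z),(-35,-35,z),(-35,35,z)]
sq=lambda a:[(a,a,0),(a,-a,0),(-a,-a,0),(-a,a,0)]
if __name__=="__main__":
    P={}
    # order TL TR BR BL in top = (+,+)(+,-)(-,-)(-,+)
    side=lambda L:[L[3],L[0],L[1],L[2]]   # side LT RT RB LB = (-,+)(+,+)(+,-)(-,-)
    P["two"]=fit("two",[(T,pl(),px((149,135),[(118,42),(289,40),(288,262),(115,260)])),(S,side(pl()),px((229,122),[(105,137),(279,137),(300,220),(107,220)]))])
    P["three"]=fit("three",[(T,pl(),px((241,130),[(112,55),(280,40),(292,257),(127,267)])),(S,side(pl())[:3],px((243,165),[(74,174),(281,166),(317,276)]))])
    P["plain"]=fit("plain",[(T,pl(),px((213,202),[(124,35),(294,52),(271,271),(101,255)])),(S,side(pl()),px((170,163),[(108,90),(310,103),(295,204),(78,197)]))])
    P["one"]=fit("one",[(T,pl(),px((335,205),[(70,93),(220,25),(313,220),(160,292)])),(S,pd()[:1]+pd()[2:3],px((175,221),[(280,332),(140,584)],7)),(S,pd()[1:2],px((175,221),[(366,500)],7))])
    fit("short",[(T,sq(17),px((149,135),[(146,64),(216,63),(215,138),(146,138)])),(S,side(sq(17)),px((229,122),[(201,80),(256,76),(266,106),(209,112)]))],z0=.06)
    fit("long",[(T,sq(21),px((241,130),[(183,35),(278,40),(270,135),(178,130)])),(S,side(sq(21)),px((243,165),[(201,20),(290,25),(290,85),(198,82)]))],z0=.11)
    fit("horntop",[(T,[(0,0,0)],px((352,200),[(298,258)],7)),(S,[(0,0,0)],px((175,221),[(171,90)],7))],z0=.15)
    fit("hornbase",[(T,[(23,25,10),(-23,25,10)],px((352,200),[(57,192),(100,308)],7)),(T,[(16,19,100),(-16,19,100)],px((352,200),[(163,218),(203,303)],7))],False)
E
python3 fit.py
```

```text
two xyz [ 0.616   0.1821 -0.0047] yaw -0.004 resid [[-0.0, -0.2], [0.1, 0.3], [-0.1, -0.2], [-0.0, 0.1], [-0.9, 0.1], [0.7, -0.1], [0.1, -0.1], [0.0, 0.2]]
three xyz [ 0.6264 -0.0427 -0.0035] yaw 0.059 resid [[-0.3, -1.0], [0.0, 0.1], [0.6, 0.2], [-0.6, 0.3], [-1.0, 0.1], [0.2, -0.5], [0.4, 0.6]]
plain xyz [ 0.4514  0.0271 -0.0046] yaw -0.104 resid [[-0.2, -0.5], [0.0, -0.5], [0.2, 0.1], [-0.2, -0.1], [-0.6, 0.1], [-0.0, -0.3], [-0.1, 0.7], [-0.4, -0.3]]
one xyz [ 0.4396 -0.2613 -0.003 ] yaw 0.418 resid [[-0.7, -0.5], [0.2, -0.9], [0.2, 0.4], [-0.2, 0.3], [-0.6, -1.7], [-0.7, 1.8], [1.3, 0.1]]
short xyz [0.62   0.1821 0.0595] yaw 0.026 resid [[-0.6, 0.1], [0.2, -0.1], [0.7, -0.4], [-0.3, -0.0], [-0.6, -0.4], [0.4, 0.2], [0.1, 0.7], [-0.7, -0.2]]
long xyz [ 0.6297 -0.0469  0.1117] yaw -0.088 resid [[0.0, -0.6], [0.2, 0.1], [0.3, 0.2], [-0.6, -0.5], [-1.2, 0.6], [-0.6, 0.4], [0.7, -0.3], [-0.1, -0.5]]
horntop xyz [ 0.437  -0.2636  0.153 ] yaw 0.0 resid [[-0.0, -0.2], [-0.2, -0.0]]
hornbase xyz [ 0.4395 -0.2646  0.    ] yaw 0.372 resid [[-0.2, -0.5], [0.8, 0.6], [-0.1, -0.8], [-0.3, 0.7]]
```

Measured heights agree with the given sizes to within a 3 mm calibration bias. My plan is horn → plain, short → one, long → two, horn → three. The horn's coax connector sticks out on its y side, so I'll grip it along its x.

```bash
cat > go.py <<'E'
import sys
from h import *
from scipy.spatial.transform import Rotation as R
x,y,z,phi=map(float,sys.argv[1:5])
s=env.get_state(); q=s["orientation"]; Q=R.from_quat(np.r_[q[1:],q[0]])
t=R.from_matrix(np.c_[[np.cos(phi),np.sin(phi),0],[np.sin(phi),-np.cos(phi),0],[0,0,-1]])
print("tcp",s["tcp_pos"].round(4),"shift",Q.inv().apply(np.array([x,y,z])-s["tcp_pos"]).round(4),"turn",(Q.inv()*t).as_rotvec().round(3),"q",s["joint_pos"].round(2),"F",s["wrist_force"].round(1),"gap",round(s["finger_gap"],4),s["grip_force"])
E
python3 go.py .4385 -.2638 .22 1.97
```

```text
tcp [ 0.2153 -0.5332  0.2313] shift [ 0.3078 -0.1663  0.0113] turn [ 0.     0.    -1.586] q [-1.33  0.31  0.05  1.3   0.    1.43] F [ 0.5  1.  -0.5] gap 0.0854 0.0
```

Units first: shifts go in shares of 750 mm and turns go in shares of pi/2 rad. So 0.308 m / 0.75 = 0.4107, 0.269 m / 0.75 = 0.3587, -1.44 rad / 1.5708 = -0.9167.

Emit:
jog_arm([
  [[0.0507, -0.028, 0], [0, 0, -0.1146]],
  [[0.1027, -0.056, 0.0027], [0, 0, -0.2292]],
  [[0.1533, -0.0827, 0.0053], [0, 0, -0.3438]],
  [[0.2053, -0.1107, 0.008], [0, 0, -0.4584]],
  [[0.256, -0.1387, 0.0107], [0, 0, -0.573]],
  [[0.308, -0.1667, 0.0133], [0, 0, -0.6875]],
  [[0.3587, -0.1933, 0.0147], [0, 0, -0.8021]],
  [[0.4107, -0.2213, 0.0147], [0, 0, -0.9167]],
], jaw=0.07)

```text
clock: 2.9
tcp_pos: [0.4395, -0.2628, 0.2204]
orientation: [0.0, 0.61, 0.792, -0.0]
wrist_force: [0.2, -0.1, 0.2]
finger_gap: 0.0699
grip_force: 0.0
```

```bash
python3 go.py .4385 -.2638 .11 1.97
```

```text
tcp [ 0.4395 -0.2628  0.2204] shift [-0.0006 -0.0013  0.1104] turn [ 0.    0.   -0.14] q [-0.7   0.19 -0.14  1.24 -0.    0.62] F [ 0.2 -0.1  0.2] gap 0.0699 0.0
```

Scaled: 0.11 m / 0.75 = 0.1467, 0.095 m / 0.75 = 0.1267, -0.14 rad / 1.5708 = -0.0891.

Emit:
jog_arm([
  [[0, 0, 0], [0, 0, -0.0891]],
  [[-0.0008, -0.0013, 0.0333], [0, 0, -0.0891]],
  [[-0.0008, -0.0013, 0.0667], [0, 0, -0.0891]],
  [[-0.0008, -0.0013, 0.1], [0, 0, -0.0891]],
  [[-0.0008, -0.0013, 0.1267], [0, 0, -0.0891]],
  [[-0.0008, -0.0013, 0.1467], [0, 0, -0.0891]],
  [[-0.0008, -0.0013, 0.1467], [0, 0, -0.0891]],
])

```text
clock: 3.78
tcp_pos: [0.4373, -0.2643, 0.1094]
orientation: [-0.001, 0.555, 0.832, 0.0]
wrist_force: [0.1, 0.7, 0.4]
finger_gap: 0.0699
grip_force: 0.0
```

```bash
python3 - <<'E'
from h import *
shot("side","g1.png",(140,180,270,310),4)
E
```

```text
(no output)
```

View pics/g1.png

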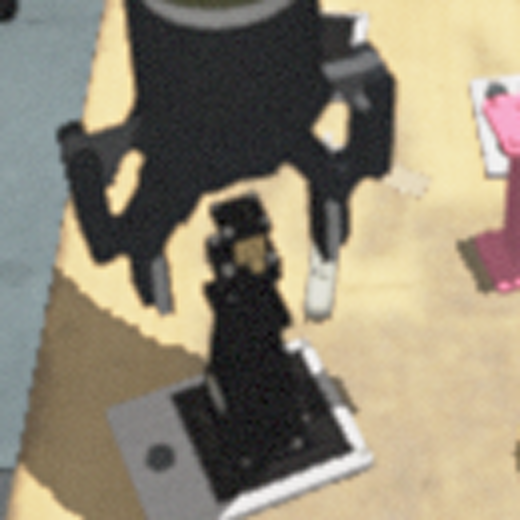

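The fingers straddle the flange evenly: left tip at (165,310), right tip at (325,250), flange at about (243,265). Closing.

Scaled: -0.05 m / 0.75 = -0.0667, -0.03 m / 0.75 = -0.04.

Emit:
jog_arm([
  [[0, 0, 0], [0, 0, 0]],
  [[0, 0, 0], [0, 0, 0]],
  [[0, 0, 0], [0, 0, 0]],
  [[0, 0, 0], [0, 0, 0]],
  [[0, 0, 0], [0, 0, 0]],
  [[0, 0, -0.0133], [0, 0, 0]],
  [[0, 0, -0.04], [0, 0, 0]],
  [[0, 0, -0.0667], [0, 0, 0]],
], jaw=0.015, clamp_n=40)

```text
clock: 4.82
tcp_pos: [0.4373, -0.2642, 0.1605]
orientation: [-0.001, 0.555, 0.832, 0.0]
wrist_force: [-0.2, -1.2, -1.6]
finger_gap: 0.0272
grip_force: 39.6
```

```bash
python3 go.py .4514 .0271 .17 1.467
```

```text
tcp [ 0.4373 -0.2642  0.1605] shift [ 0.2637  0.1246 -0.0091] turn [-0.001 -0.002  0.497] q [-0.7   0.23 -0.25  1.1   0.    0.48] F [-0.2 -1.2 -1.6] gap 0.0272 39.58070755004883
```

Scaled: 0.2637 m / 0.75 = 0.3516, 0.255 m / 0.75 = 0.34, 0.497 rad / 1.5708 = 0.3164.

Emit:
jog_arm([
  [[0.0267, 0.0133, 0], [0, 0, 0.0191]],
  [[0.0733, 0.0347, 0], [0, 0, 0.0637]],
  [[0.1333, 0.0627, 0], [0, 0, 0.1146]],
  [[0.1933, 0.092, 0], [0, 0, 0.1719]],
  [[0.2533, 0.12, 0], [0, 0, 0.2292]],
  [[0.3067, 0.1453, 0], [0, 0, 0.2737]],
  [[0.34, 0.16, 0], [0, 0, 0.3056]],
  [[0.3516, 0.1661, 0], [0, 0, 0.3164]],
])

```text
clock: 5.82
tcp_pos: [0.4512, 0.0284, 0.1602]
orientation: [-0.001, 0.742, 0.67, -0.0]
wrist_force: [-0.3, -0.0, -1.2]
finger_gap: 0.0274
grip_force: 39.6
```

```bash
python3 go.py .4514 .0271 .111 1.467
```

```text
tcp [0.4512 0.0284 0.1602] shift [-0.0013  0.0004  0.0492] turn [-0.001 -0.     0.002] q [-0.12  0.11 -0.38  1.07  0.    1.56] F [-0.3 -0.  -1.2] gap 0.0274 39.6310168504715
```

Scaled: 0.0505 m / 0.75 = 0.0673, 0.049 m / 0.75 = 0.0653.

Emit:
jog_arm([
  [[-0.0013, 0, 0.016], [0, 0, 0]],
  [[-0.0013, 0, 0.036], [0, 0, 0]],
  [[-0.0013, 0, 0.0533], [0, 0, 0]],
  [[-0.0013, 0, 0.0613], [0, 0, 0]],
  [[-0.0013, 0, 0.0653], [0, 0, 0]],
  [[-0.0013, 0, 0.0673], [0, 0, 0]],
  [[-0.0013, 0, 0.0673], [0, 0, 0]],
])

```text
clock: 6.7
tcp_pos: [0.4517, 0.0253, 0.1112]
orientation: [0.0, 0.743, 0.669, -0.0]
wrist_force: [-4.6, 0.5, 10.8]
finger_gap: 0.0273
grip_force: 41.1
```

Scaled: -0.11 m / 0.75 = -0.1467, -0.07 m / 0.75 = -0.0933.

Emit:
jog_arm([
  [[0, 0, 0], [0, 0, 0]],
  [[0, 0, 0], [0, 0, 0]],
  [[0, 0, 0], [0, 0, 0]],
  [[0, 0, 0], [0, 0, 0]],
  [[0, 0, -0.04], [0, 0, 0]],
  [[0, 0, -0.0933], [0, 0, 0]],
  [[0, 0, -0.1467], [0, 0, 0]],
], jaw=0.07)

```text
clock: 7.58
tcp_pos: [0.4517, 0.0256, 0.2207]
orientation: [-0.0, 0.743, 0.669, -0.0]
wrist_force: [0.9, 0.2, 0.2]
finger_gap: 0.0701
grip_force: 0.0
```

```bash
python3 go.py .62 .1821 .12 1.58
python3 - <<'E'
from h import *
shot("side","g2.png",(170,100,310,220),4)
E
```

```text
tcp [0.4517 0.0256 0.2207] shift [0.1732 0.1512 0.1006] turn [-0.001  0.    -0.113] q [-0.12  0.08 -0.27  1.22 -0.    1.55] F [0.9 0.2 0.2] gap 0.0701 0.0
```

View pics/g2.png

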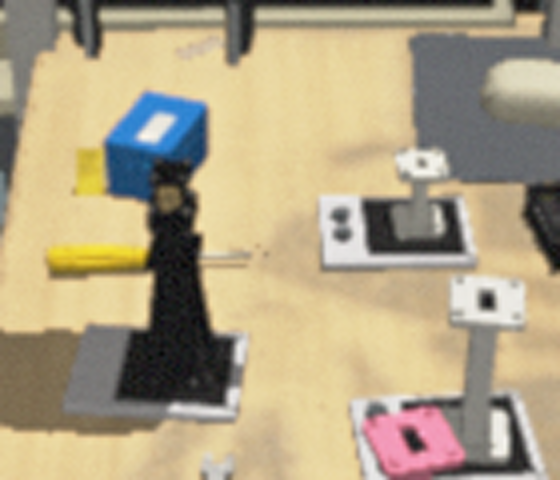

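The horn stands upright on the plain stand. Next is the short piece.

Scaled: 0.1732 m / 0.75 = 0.2309, 0.158 m / 0.75 = 0.2107, -0.113 rad / 1.5708 = -0.0719.

Emit:
jog_arm([
  [[0.0293, 0.0253, 0], [0, 0, 0]],
  [[0.0667, 0.0587, 0.0133], [0, 0, -0.0191]],
  [[0.1067, 0.0933, 0.04], [0, 0, -0.0382]],
  [[0.1467, 0.128, 0.0667], [0, 0, -0.0573]],
  [[0.18, 0.1573, 0.1067], [0, 0, -0.0719]],
  [[0.2107, 0.184, 0.1333], [0, 0, -0.0719]],
  [[0.2309, 0.2016, 0.1467], [0, 0, -0.0719]],
  [[0.2309, 0.2016, 0.1467], [0, 0, -0.0719]],
])

```text
clock: 8.62
tcp_pos: [0.6201, 0.1828, 0.1077]
orientation: [-0.001, 0.703, 0.711, -0.001]
wrist_force: [-0.7, -0.2, -0.4]
finger_gap: 0.0699
grip_force: 0.0
```

```bash
python3 go.py .62 .1821 .043 1.58
```

```text
tcp [0.6201 0.1828 0.1077] shift [-0.0007  0.      0.0647] turn [-0.002  0.     0.001] q [ 0.16  0.51  0.04  1.1  -0.    1.72] F [-0.7 -0.2 -0.4] gap 0.0699 0.0
```

Scaled: 0.0647 m / 0.75 = 0.0863, 0.055 m / 0.75 = 0.0733.

Emit:
jog_arm([
  [[-0.0007, 0, 0.0267], [0, 0, 0]],
  [[-0.0007, 0, 0.0533], [0, 0, 0]],
  [[-0.0007, 0, 0.0733], [0, 0, 0]],
  [[-0.0007, 0, 0.0863], [0, 0, 0]],
  [[-0.0007, 0, 0.0863], [0, 0, 0]],
])

```text
clock: 9.25
tcp_pos: [0.6198, 0.1813, 0.0446]
orientation: [-0.0, 0.704, 0.71, -0.001]
wrist_force: [0.2, -0.9, -0.0]
finger_gap: 0.0698
grip_force: 0.0
```

Emit:
jog_arm([
  [[0, 0, 0], [0, 0, 0]],
  [[0, 0, 0], [0, 0, 0]],
  [[0, 0, 0], [0, 0, 0]],
  [[0, 0, 0], [0, 0, 0]],
  [[0, 0, -0.0133], [0, 0, 0]],
  [[0, 0, -0.0533], [0, 0, 0]],
  [[0, 0, -0.12], [0, 0, 0]],
  [[0, 0, -0.1733], [0, 0, 0]],
], jaw=0.02, clamp_n=40)

```text
clock: 10.25
tcp_pos: [0.6204, 0.1816, 0.177]
orientation: [0.0, 0.704, 0.71, 0.0]
wrist_force: [1.4, -0.2, -0.6]
finger_gap: 0.033
grip_force: 39.9
```

```bash
python3 go.py .4396 -.2613 .18 1.98
```

```text
tcp [0.6204 0.1816 0.177 ] shift [-0.4413 -0.1848 -0.0031] turn [ 0.001  0.    -0.4  ] q [ 0.16  0.47  0.15  1.25 -0.    1.72] F [ 1.4 -0.2 -0.6] gap 0.033 39.93976794270566
```

Scaled: -0.37 m / 0.75 = -0.4933, -0.01 m / 0.75 = -0.0133, -0.35 rad / 1.5708 = -0.2228.

Emit:
jog_arm([
  [[-0.0333, -0.0133, 0], [0, 0, 0]],
  [[-0.0933, -0.0387, 0], [0, 0, -0.0318]],
  [[-0.16, -0.0667, 0], [0, 0, -0.0637]],
  [[-0.2267, -0.0947, 0], [0, 0, -0.0955]],
  [[-0.2933, -0.1227, 0], [0, 0, -0.1273]],
  [[-0.36, -0.1507, 0], [0, 0, -0.1592]],
  [[-0.4267, -0.1787, 0], [0, 0, -0.191]],
  [[-0.4933, -0.2067, 0], [0, 0, -0.2228]],
])

```text
clock: 11.25
tcp_pos: [0.4678, -0.1912, 0.1754]
orientation: [0.0, 0.569, 0.823, 0.0]
wrist_force: [0.7, 0.1, -0.7]
finger_gap: 0.033
grip_force: 40.0
```

```bash
python3 go.py .4396 -.2613 .09 1.985
```

```text
tcp [ 0.4678 -0.1912  0.1754] shift [-0.0556 -0.0511  0.0854] turn [ 0.     0.    -0.053] q [-0.55  0.2  -0.24  1.13 -0.    0.66] F [ 0.7  0.1 -0.7] gap 0.033 39.95119156956207
```

Scaled: 0.0854 m / 0.75 = 0.1139, 0.06 m / 0.75 = 0.08, -0.053 rad / 1.5708 = -0.0337.

Emit:
jog_arm([
  [[-0.0373, -0.0347, 0.0133], [0, 0, -0.0191]],
  [[-0.064, -0.06, 0.04], [0, 0, -0.0337]],
  [[-0.0741, -0.0681, 0.08], [0, 0, -0.0337]],
  [[-0.0741, -0.0681, 0.1139], [0, 0, -0.0337]],
  [[-0.0741, -0.0681, 0.1139], [0, 0, -0.0337]],
])

```text
clock: 11.88
tcp_pos: [0.4387, -0.2588, 0.0881]
orientation: [-0.002, 0.548, 0.837, 0.0]
wrist_force: [0.2, 0.1, -0.9]
finger_gap: 0.0331
grip_force: 40.0
```

```bash
python3 go.py .4396 -.2613 .0435 1.985
```

```text
tcp [ 0.4387 -0.2588  0.0881] shift [-0.0029 -0.0001  0.0445] turn [-0.002 -0.004 -0.003] q [-0.69  0.28 -0.36  0.93 -0.    0.47] F [ 0.2  0.1 -0.9] gap 0.0331 39.96743663738016
```

Scaled: 0.0445 m / 0.75 = 0.0593, 0.044 m / 0.75 = 0.0587.

Emit:
jog_arm([
  [[-0.0027, 0, 0.02], [0, 0, 0]],
  [[-0.0027, 0, 0.0373], [0, 0, 0]],
  [[-0.0027, 0, 0.048], [0, 0, 0]],
  [[-0.0027, 0, 0.0547], [0, 0, 0]],
  [[-0.0027, 0, 0.0587], [0, 0, 0]],
  [[-0.0027, 0, 0.0593], [0, 0, 0]],
])

```text
clock: 12.62
tcp_pos: [0.4412, -0.2617, 0.046]
orientation: [0.0, 0.547, 0.837, -0.0]
wrist_force: [-2.4, 0.9, 7.9]
finger_gap: 0.0329
grip_force: 40.8
```

Emit:
jog_arm([
  [[0, 0, 0], [0, 0, 0]],
  [[0, 0, 0], [0, 0, 0]],
  [[0, 0, 0], [0, 0, 0]],
  [[0, 0, 0], [0, 0, 0]],
  [[0, 0, -0.0267], [0, 0, 0]],
  [[0, 0, -0.0933], [0, 0, 0]],
  [[0, 0, -0.16], [0, 0, 0]],
  [[0, 0, -0.2267], [0, 0, 0]],
], jaw=0.07)

```text
clock: 13.62
tcp_pos: [0.441, -0.2615, 0.2167]
orientation: [0.0, 0.548, 0.837, -0.0]
wrist_force: [-0.2, -0.8, 0.7]
finger_gap: 0.0703
grip_force: 0.0
```

```bash
python3 go.py .6295 -.0465 .22 1.49
python3 - <<'E'
from h import *
shot("side","g3.png",(150,180,320,310),4)
E
```

```text
tcp [ 0.441  -0.2615  0.2167] shift [ 0.1215  0.2588 -0.0033] turn [0.    0.    0.493] q [-0.69  0.2  -0.14  1.23 -0.    0.47] F [-0.2 -0.8  0.7] gap 0.0703 0.0
```

View pics/g3.png

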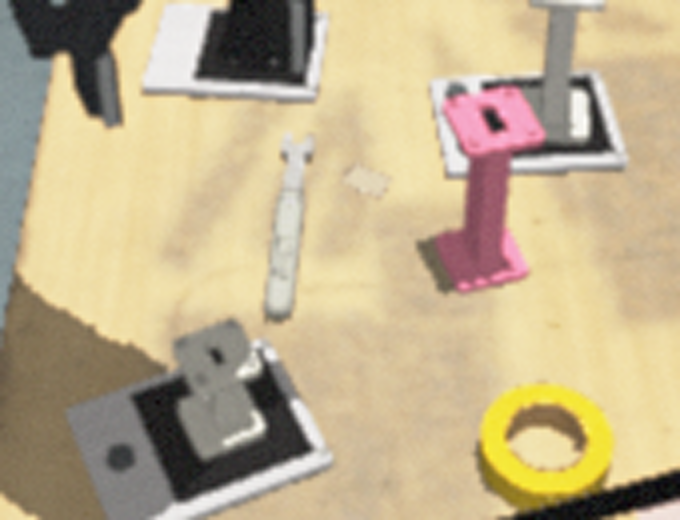

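Short piece upright on stand one, at about (220,400). Next is the long one, the grey-white piece at top right of the crop, not the pink one.

Scaled: 0.2588 m / 0.75 = 0.3451, 0.03 m / 0.75 = 0.04, 0.22 rad / 1.5708 = 0.1401.

Emit:
jog_arm([
  [[0.016, 0.0333, 0], [0, 0, 0.0318]],
  [[0.04, 0.0853, 0], [0, 0, 0.0828]],
  [[0.0667, 0.1427, 0], [0, 0, 0.1401]],
  [[0.0947, 0.2, 0], [0, 0, 0.1974]],
  [[0.12, 0.2573, 0], [0, 0, 0.2546]],
  [[0.144, 0.3067, 0], [0, 0, 0.3119]],
  [[0.1587, 0.3373, 0.0133], [0, 0, 0.3202]],
  [[0.162, 0.3451, 0.04], [0, 0, 0.3202]],
])

```text
clock: 14.68
tcp_pos: [0.6313, -0.0451, 0.185]
orientation: [0.001, 0.738, 0.675, 0.001]
wrist_force: [0.0, -0.9, -0.5]
finger_gap: 0.0699
grip_force: 0.0
```

```bash
python3 go.py .6295 -.0465 .096 1.48
```

```text
tcp [ 0.6313 -0.0451  0.185 ] shift [-0.0015 -0.0018  0.089 ] turn [0.002 0.    0.002] q [-0.2   0.44  0.12  1.25  0.    1.46] F [ 0.  -0.9 -0.5] gap 0.0699 0.0
```

Scaled: 0.089 m / 0.75 = 0.1187, 0.08 m / 0.75 = 0.1067.

Emit:
jog_arm([
  [[-0.002, -0.0024, 0.0267], [0, 0, 0]],
  [[-0.002, -0.0024, 0.06], [0, 0, 0]],
  [[-0.002, -0.0024, 0.0867], [0, 0, 0]],
  [[-0.002, -0.0024, 0.1067], [0, 0, 0]],
  [[-0.002, -0.0024, 0.1187], [0, 0, 0]],
  [[-0.002, -0.0024, 0.1187], [0, 0, 0]],
])

```text
clock: 15.42
tcp_pos: [0.6274, -0.048, 0.0956]
orientation: [-0.0, 0.739, 0.674, -0.0]
wrist_force: [-0.6, 0.4, -0.1]
finger_gap: 0.07
grip_force: 0.0
```

Emit:
jog_arm([
  [[0, 0, 0], [0, 0, 0]],
  [[0, 0, 0], [0, 0, 0]],
  [[0, 0, 0], [0, 0, 0]],
  [[0, 0, 0], [0, 0, 0]],
  [[0, 0, -0.0107], [0, 0, 0]],
  [[0, 0, -0.0267], [0, 0, 0]],
  [[0, 0, -0.0533], [0, 0, 0]],
  [[0, 0, -0.0667], [0, 0, 0]],
], jaw=0.028, clamp_n=50)

```text
clock: 16.42
tcp_pos: [0.6281, -0.0481, 0.1476]
orientation: [0.001, 0.739, 0.674, 0.0]
wrist_force: [-0.0, -0.4, -2.8]
finger_gap: 0.0401
grip_force: 50.8
```

```bash
python3 go.py .616 .1821 .15 1.567
```

```text
tcp [ 0.6281 -0.0481  0.1476] shift [ 0.2281 -0.033  -0.0025] turn [ 0.001  0.    -0.087] q [-0.2   0.45  0.04  1.16 -0.    1.46] F [-0.  -0.4 -2.8] gap 0.0401 50.83530164323747
```

Scaled: 0.227 m / 0.75 = 0.3027, 0.218 m / 0.75 = 0.2907, -0.087 rad / 1.5708 = -0.0554.

Emit:
jog_arm([
  [[0.016, -0.0027, 0], [0, 0, 0]],
  [[0.0533, -0.008, 0], [0, 0, -0.0127]],
  [[0.104, -0.0147, 0], [0, 0, -0.0255]],
  [[0.1573, -0.0227, 0], [0, 0, -0.0382]],
  [[0.2107, -0.0307, 0], [0, 0, -0.0509]],
  [[0.26, -0.0373, 0], [0, 0, -0.0554]],
  [[0.2907, -0.0427, 0], [0, 0, -0.0554]],
  [[0.3027, -0.044, 0], [0, 0, -0.0554]],
])

```text
clock: 17.42
tcp_pos: [0.6148, 0.1825, 0.1456]
orientation: [-0.0, 0.708, 0.706, -0.001]
wrist_force: [-0.3, -0.0, -1.3]
finger_gap: 0.0407
grip_force: 50.8
```

```bash
python3 go.py .616 .181 .096 1.567
```

```text
tcp [0.6148 0.1825 0.1456] shift [-0.0014  0.0013  0.0496] turn [-0.001  0.     0.001] q [ 0.16  0.48  0.08  1.17 -0.    1.74] F [-0.3 -0.  -1.3] gap 0.0407 50.830244715325534
```

Scaled: 0.05 m / 0.75 = 0.0667, 0.049 m / 0.75 = 0.0653.

Emit:
jog_arm([
  [[-0.0019, 0.0013, 0.02], [0, 0, 0]],
  [[-0.0019, 0.0013, 0.04], [0, 0, 0]],
  [[-0.0019, 0.0013, 0.0533], [0, 0, 0]],
  [[-0.0019, 0.0013, 0.0613], [0, 0, 0]],
  [[-0.0019, 0.0013, 0.0653], [0, 0, 0]],
  [[-0.0019, 0.0013, 0.0667], [0, 0, 0]],
])

```text
clock: 18.18
tcp_pos: [0.6165, 0.1793, 0.0974]
orientation: [0.0, 0.709, 0.706, 0.0]
wrist_force: [-3.0, -1.3, 7.1]
finger_gap: 0.0402
grip_force: 51.7
```

Emit:
jog_arm([
  [[0, 0, 0], [0, 0, 0]],
  [[0, 0, 0], [0, 0, 0]],
  [[0, 0, 0], [0, 0, 0]],
  [[0, 0, 0], [0, 0, 0]],
  [[0, 0, -0.0267], [0, 0, 0]],
  [[0, 0, -0.08], [0, 0, 0]],
  [[0, 0, -0.1333], [0, 0, 0]],
  [[0, 0, -0.1733], [0, 0, 0]],
], jaw=0.07)

```text
clock: 19.18
tcp_pos: [0.6169, 0.1798, 0.2282]
orientation: [0.001, 0.709, 0.706, 0.001]
wrist_force: [0.0, 0.1, 0.0]
finger_gap: 0.0703
grip_force: 0.0
```

```bash
python3 go.py .4517 .0256 .22 1.467
python3 - <<'E'
from h import *
shot("side","g4.png",(170,100,310,220),4)
E
```

```text
tcp [0.6169 0.1798 0.2282] shift [-0.1548 -0.1646  0.0078] turn [ 0.002 -0.     0.1  ] q [ 0.16  0.45  0.24  1.36 -0.    1.73] F [0.  0.1 0. ] gap 0.0703 0.0
```

View pics/g4.png

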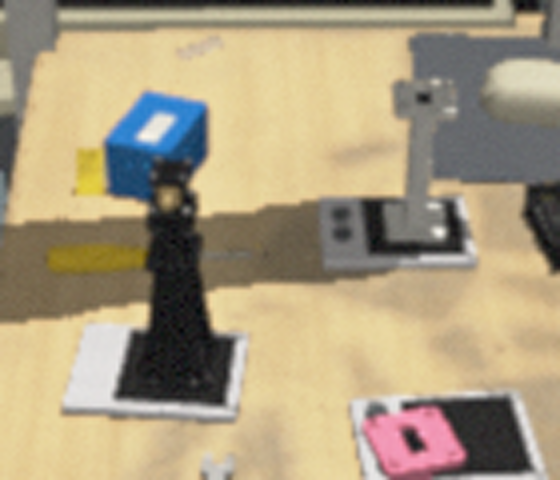

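The long piece is upright on the two-stud stand and the three-stud stand is empty. Next, I fetch the horn.

Scaled: -0.1646 m / 0.75 = -0.2195, -0.158 m / 0.75 = -0.2107, 0.1 rad / 1.5708 = 0.0637.

Emit:
jog_arm([
  [[-0.02, -0.0213, 0], [0, 0, 0.0064]],
  [[-0.0533, -0.0573, 0], [0, 0, 0.0191]],
  [[-0.0933, -0.0987, 0], [0, 0, 0.0382]],
  [[-0.1333, -0.1413, 0], [0, 0, 0.0509]],
  [[-0.1733, -0.184, 0], [0, 0, 0.0637]],
  [[-0.1973, -0.2107, 0.0053], [0, 0, 0.0637]],
  [[-0.2064, -0.2195, 0.0107], [0, 0, 0.0637]],
  [[-0.2064, -0.2195, 0.0107], [0, 0, 0.0637]],
])

```text
clock: 20.23
tcp_pos: [0.4512, 0.0254, 0.218]
orientation: [-0.0, 0.743, 0.669, 0.0]
wrist_force: [0.4, -0.0, 0.1]
finger_gap: 0.0697
grip_force: 0.0
```

```bash
python3 go.py .4517 .0256 .11 1.467
```

```text
tcp [0.4512 0.0254 0.218 ] shift [0.0002 0.0004 0.108 ] turn [ 0.    -0.    -0.001] q [-0.12  0.08 -0.28  1.21  0.    1.55] F [ 0.4 -0.   0.1] gap 0.0697 0.0
```

Scaled: 0.107 m / 0.75 = 0.1427, 0.095 m / 0.75 = 0.1267.

Emit:
jog_arm([
  [[0, 0, 0.0333], [0, 0, 0]],
  [[0, 0, 0.0667], [0, 0, 0]],
  [[0, 0, 0.1], [0, 0, 0]],
  [[0, 0, 0.1267], [0, 0, 0]],
  [[0, 0, 0.1427], [0, 0, 0]],
  [[0, 0, 0.1427], [0, 0, 0]],
])

```text
clock: 20.98
tcp_pos: [0.4512, 0.0259, 0.1105]
orientation: [-0.001, 0.743, 0.67, -0.001]
wrist_force: [-0.5, -0.4, 0.7]
finger_gap: 0.07
grip_force: 0.0
```

Emit:
jog_arm([
  [[0, 0, 0], [0, 0, 0]],
  [[0, 0, 0], [0, 0, 0]],
  [[0, 0, 0], [0, 0, 0]],
  [[0, 0, 0], [0, 0, 0]],
  [[0, 0, 0], [0, 0, 0]],
  [[0, 0, -0.0133], [0, 0, 0]],
  [[0, 0, -0.04], [0, 0, 0]],
  [[0, 0, -0.0667], [0, 0, 0]],
], jaw=0.015, clamp_n=40)

```text
clock: 21.98
tcp_pos: [0.4505, 0.0255, 0.1616]
orientation: [-0.001, 0.743, 0.669, -0.001]
wrist_force: [0.3, -0.1, -1.4]
finger_gap: 0.0273
grip_force: 39.6
```

```bash
python3 go.py .6264 -.0427 .162 1.63
```

```text
tcp [0.4505 0.0255 0.1616] shift [-0.0496  0.182  -0.0006] turn [-0.001 -0.    -0.163] q [-0.12  0.11 -0.38  1.08 -0.    1.55] F [ 0.3 -0.1 -1.4] gap 0.0273 39.62422728538513
```

Scaled: 0.182 m / 0.75 = 0.2427, 0.175 m / 0.75 = 0.2333, -0.163 rad / 1.5708 = -0.1038.

Emit:
jog_arm([
  [[-0.004, 0.0133, 0], [0, 0, -0.0064]],
  [[-0.012, 0.0453, 0], [0, 0, -0.0191]],
  [[-0.024, 0.0867, 0], [0, 0, -0.0382]],
  [[-0.036, 0.1307, 0], [0, 0, -0.0573]],
  [[-0.048, 0.1747, 0], [0, 0, -0.0764]],
  [[-0.0573, 0.2107, 0], [0, 0, -0.0955]],
  [[-0.064, 0.2333, 0], [0, 0, -0.1038]],
  [[-0.0661, 0.2427, 0], [0, 0, -0.1038]],
])

```text
clock: 22.98
tcp_pos: [0.6277, -0.0434, 0.1593]
orientation: [-0.001, 0.686, 0.727, -0.001]
wrist_force: [-0.1, -0.7, -1.2]
finger_gap: 0.0269
grip_force: 39.7
```

```bash
python3 go.py .6264 -.0427 .11 1.63
```

```text
tcp [ 0.6277 -0.0434  0.1593] shift [ 0.0007 -0.0011  0.0493] turn [-0.002 -0.    -0.001] q [-0.2   0.45  0.07  1.19 -0.    1.32] F [-0.1 -0.7 -1.2] gap 0.0269 39.74630355834961
```

Scaled: 0.0505 m / 0.75 = 0.0673, 0.049 m / 0.75 = 0.0653.

Emit:
jog_arm([
  [[0, 0, 0.0173], [0, 0, 0]],
  [[0, 0, 0.036], [0, 0, 0]],
  [[0, 0, 0.0533], [0, 0, 0]],
  [[0, 0, 0.0613], [0, 0, 0]],
  [[0, 0, 0.0653], [0, 0, 0]],
  [[0, 0, 0.0673], [0, 0, 0]],
  [[0, 0, 0.0673], [0, 0, 0]],
])

```text
clock: 23.85
tcp_pos: [0.6271, -0.0426, 0.1121]
orientation: [0.0, 0.686, 0.728, 0.0]
wrist_force: [-2.9, 1.2, 5.8]
finger_gap: 0.0271
grip_force: 40.6
```

Emit:
jog_arm([
  [[0, 0, 0], [0, 0, 0]],
  [[0, 0, 0], [0, 0, 0]],
  [[0, 0, 0], [0, 0, 0]],
  [[0, 0, 0], [0, 0, 0]],
  [[0, 0, -0.04], [0, 0, 0]],
  [[0, 0, -0.0933], [0, 0, 0]],
  [[0, 0, -0.1467], [0, 0, 0]],
], jaw=0.07)

```text
clock: 24.72
tcp_pos: [0.6269, -0.0427, 0.2215]
orientation: [-0.0, 0.686, 0.728, -0.0]
wrist_force: [1.0, 0.1, 0.4]
finger_gap: 0.0697
grip_force: 0.0
```

```bash
python3 go.py .40 .15 .25 1.63
```

```text
tcp [ 0.6269 -0.0427  0.2215] shift [ 0.2057 -0.2152 -0.0283] turn [-0. -0. -0.] q [-0.2   0.42  0.18  1.33 -0.    1.32] F [1.  0.1 0.4] gap 0.0697 0.0
```

Scaled: -0.2152 m / 0.75 = -0.2869, 0.15 m / 0.75 = 0.2.

Emit:
jog_arm([
  [[0.0267, -0.0267, -0.0133], [0, 0, 0]],
  [[0.0667, -0.0733, -0.0373], [0, 0, 0]],
  [[0.1133, -0.12, -0.0373], [0, 0, 0]],
  [[0.16, -0.1667, -0.0373], [0, 0, 0]],
  [[0.2, -0.2133, -0.0373], [0, 0, 0]],
  [[0.24, -0.2533, -0.0373], [0, 0, 0]],
  [[0.2743, -0.2869, -0.0373], [0, 0, 0]],
  [[0.2743, -0.2869, -0.0373], [0, 0, 0]],
])

```text
clock: 25.72
tcp_pos: [0.3985, 0.1511, 0.249]
orientation: [0.0, 0.685, 0.729, 0.0]
wrist_force: [0.7, 0.2, -1.0]
finger_gap: 0.0699
grip_force: 0.0
```

```bash
python3 - <<'E'
from h import *
t=shot("top")["image"]; s=shot("side")["image"]
c=[cv2.resize(i[a:b,l:r,::-1],(400,300),interpolation=cv2.INTER_CUBIC) for i,l,a,r,b in((t,149,135,229,195),(t,241,130,321,190),(t,335,205,415,265),(s,160,120,320,240))]
cv2.imwrite("pics/end.png",np.vstack([np.hstack(c[:2]),np.hstack(c[2:])]))
cv2.imwrite("pics/end2.png",cv2.resize(s[:,:,::-1],None,fx=1.5,fy=1.5))
E
```

```text
(no output)
```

View pics/end.png

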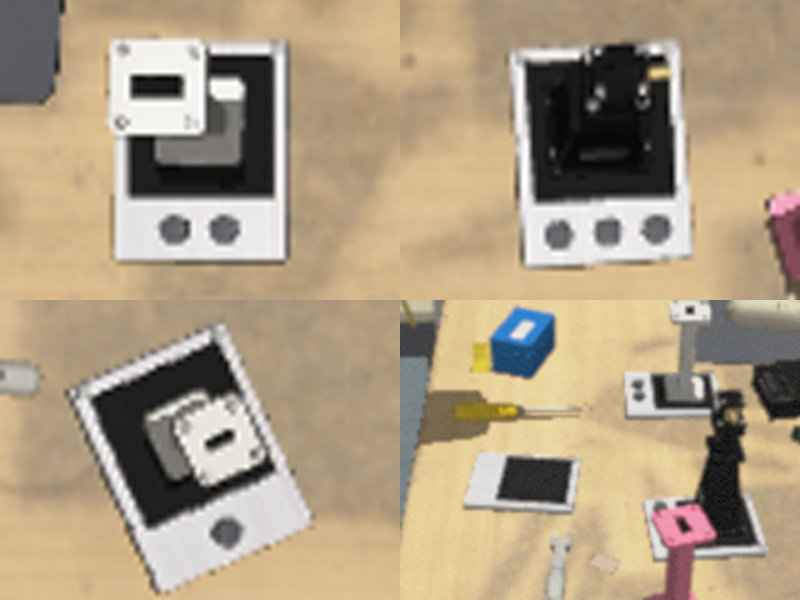

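View pics/end2.png

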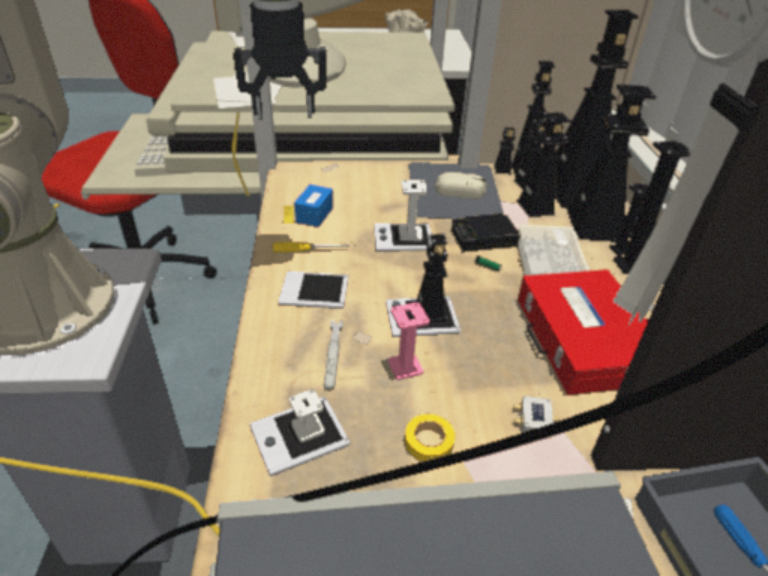

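```bash
python3 - <<'E'
from fit import *
f=lambda n,L,o,p:fit(n,[(T,L,px(o,p))],False)
f("long",[(a,b,115) for a,b,_ in sq(21)],(149,135),[(112,38),(209,40),(206,135),(108,133)])
f("short",[(a,b,62) for a,b,_ in sq(17)],(335,205),[(174,110),(240,92),(269,158),(200,187)])
f("horn",[(-23,25,10),(-23,-25,10)],(241,130),[(152,172),(252,168)])
f("plate two",pl(),(149,135),[(118,42),(289,40),(288,262),(115,260)])
f("plate three",pl(),(241,130),[(112,55),(280,40),(292,257),(127,267)])
f("plate one",pl(),(335,205),[(70,93),(220,25),(313,220),(160,292)])
E
```

```text
long xyz [0.6171 0.1809 0.    ] yaw -0.024 resid [[-0.1, -0.2], [0.1, -0.2], [0.1, 0.2], [0.0, 0.2]]
short xyz [ 0.441  -0.2625  0.    ] yaw 0.344 resid [[-0.2, 0.9], [0.4, -0.6], [-0.1, 0.2], [-0.1, -0.5]]
horn xyz [ 0.6287 -0.0418  0.    ] yaw 0.04 resid [[-0.2, 0.0], [0.2, -0.0]]
plate two xyz [0.6154 0.1812 0.    ] yaw -0.002 resid [[-0.2, -0.3], [0.2, 0.2], [0.1, -0.2], [-0.1, 0.3]]
plate three xyz [ 0.6258 -0.0426  0.    ] yaw 0.063 resid [[-0.4, -0.9], [0.1, -0.0], [0.8, 0.2], [-0.4, 0.5]]
plate one xyz [ 0.4394 -0.2605  0.    ] yaw 0.423 resid [[-0.8, -0.3], [0.2, -0.9], [0.5, 0.5], [0.0, 0.6]]
```

All three pieces stand upright and within 3 mm of their pad centres. Nothing else has moved.

```bash
python3 -c "
from workcell import env; print(env.hand_in())"
```

```text
the job is handed in; nothing more can be done
None
```

The job is handed in at about 26 s of robot time: the short waveguide, the long waveguide and the horn stand upright on the one-, two- and three-stud stands, within about 3 mm of the pad centres, and I saw no change in the tape roll, blue box or torque wrench.

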